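Make up the pricing tray and the stationery case

TASK

Make up the two kits. The pricing kit goes in the wooden tray: the roll of labels flat in the round recess, the fat black marker in the long recess and the hand stamp standing in the short one, each right down on the recess floor. The stationery kit goes in the hinged case: the staple carton and the eraser, both lying flat on the floor of the wide, empty compartment; then shut the lid fully. The black tape and the ball pen belong to neither kit; leave them where they are.

Things in the scene. Friction and masses are not known exactly. Their poses are not given: they have to be found in the camera images.
- kit_tray: Fixed pale wooden tray 170 (x) x 180 (y) x 24 mm, origin under its centre, x to its back. Three grey-floored recesses (8 deep, floor z = 16), mm: round, 80 across, at (-36, 44); short, 34 (x) x 66 (y), at (-36, -44); long, 36 (x) x 160 (y), at (52, 0), its floor widened at |y| < 26 from x = 12 out through the back edge, as finger room.
- kit_case: Fixed small pale case, light blue lid open at its back; 118 (x) x 167 (y) mm, walls 45 high. Origin under its centre, x to the hinge side. Partition 36 high at y = 19. Wide empty compartment: x -51 to 50, y -80 to 18, floor a grey pad with its top at z = 22; the narrow one (y > 20) already holds small fixed things. (The like case in the clutter at the far left is scenery.)
- kit_case_lid (a joint): Lid of kit_case: 0 shut, 1.83 rad open (15 deg past upright). Hinge along case y at x = 56, z = 46 mm; reach 110, width 168. Open, its top edge is at x = 98, z = 149 and its back passes x = 85, z = 100 mm. Light, friction 0.02 N m: push it from behind over the upright, then forward and down. Shut, its top is at z = 60 mm.
- label_roll: Roll of blank white labels lying flat (its axis upright), 68 mm across, 41 mm high, white with a brown core. Origin: centre of the underside.
- stamp: Hand stamp with a turned brown wooden knob, standing on its black base 18 (x) x 50 (y) x 12 mm; 56 mm high in all; the knob, 14 (x) x 18 (y) mm, rises from the middle of the base, z = 12 to 56 mm, and is the place to grip. Origin: centre of the underside.
- marker: Fat black and white marker pen lying flat, 23 (x) x 145 (y) x 20 mm. Origin: centre of the underside (the barrel's middle is 1 mm to -x of it).
- staple_box: Small yellow and blue carton of staples, 52 (x) x 36 (y) x 16 mm, lying flat. Origin: centre of the underside.
- eraser: Worn pink eraser, 38 (x) x 22 (y) x 14 mm, lying flat. Origin: centre of the underside.
- black_tape: Roll of black tape, 58 mm across, 19 mm high, lying flat; belongs to neither kit. Origin: centre of the underside.
- ball_pen: Thin blue and white ball pen, 12 (x) x 135 (y) x 10 mm, lying flat; belongs to neither kit. Origin: centre of the underside.
Things that resemble listed ones, but are neither listed nor needed, are in the scene too. Leave any orange look-alike of the stamp alone.

How it is judged:
By the outcome, as a careful person would: the job done as asked, in the order asked, and still so for the second after the job is handed in, with the robot touching nothing.
It also fails if it takes over 128 s, if anything falls off the work surface, if the arm or the gripper's body presses on something with over 40 N, if the wrist force passes 120 N, or if a joint passes its speed limit or range.

ROBOT

A 6-joint arm with a two-finger parallel gripper is mounted at the origin on a cart in front of the work surface, level with it; the furniture and walls round the work are solid. World frame = base frame: x ahead of the robot, y to its left, z up, the work surface at z = 0. Lengths are in mm, angles in rad, forces in N, time in s.
With the tool pointing down it reaches from about 350 to 875 mm from the base axis. Payload 4.2 kg.
Tool frame: the origin (TCP) lies on the mounting face of the last link; the fingertips stand 173 mm ahead of it and the grasp point (between the pads) lies grip_point_offset ahead of it (grip_point_offset is the distance from the TCP to the grasp point, in mm); z points along the fingers, y is the line along which they close (so a half turn about z gives the same grasp; the last joint's range is limited). The gripper opens to 85 mm and grips with 20 to 120 N. Pads are 22 mm wide; open, the fingers measure 114 mm over their backs; the gripper's body (76 mm by 85 mm) begins 54 mm behind the grasp point. The pads swing forward as they close: fully open they stand 13 mm farther back than shut.
Start: joints at [1.487, 0.385, 0.008, 0, -1.194, -0.259], TCP at [210.046, 588.626, 404.712] pointing down, gripper open.
Joint ranges: [-3.14, 3.14], [-1.21, 2.06], [-1.07, 1.41], [-3.16, 2.05], [-2.99, -0.16], [-3.1, 3.1]. Speed limits (rad/s): [2.79, 2.79, 3.14, 3.14, 3.14, 3.14].

INTERFACE

Orientations are given as a unit quaternion [x, y, z, w].
In Python, from bench import read_state, get_image, job_done, recognise, place_of, grip_point_offset gives the robot as it stands. The module is installed in compiled form; this text tells all that it offers.
- The arm moves only by the tool carry_out, never from a script. Its arguments are lists of equal length, an entry for each row: "slide": the shift along the tool's x, y, z in m, a list of three; "roll": the turn about the tool's z in degrees; "claw": the finger opening in m, from 0 to 0.0854. A call has 1 to 8 rows; each row is the pose to reach, as a shift and turn from the pose commanded when the call began, along the tool's axes at that moment; what a row does not reach only later rows make up. A row lasts 1/8 s, in which the tool goes at most 62.5 mm and 10.7 degrees, less where a joint would pass 70% of its speed; a pose out of reach is approached as far as the arm can. A call with a gripper value outside its range is refused whole. The fingers move at their own pace and stop on an object; the grip force is fixed at half the most. Time passes only in rows, so rows that repeat a pose let the fingers close. It gives the time, the measured TCP pose, the force, the opening and the grip force at its end, in the units of the state.
- read_state(): the state, without advancing time (a new reading comes with each control period).
- get_image(name): name is "scene" or "top"; returns a dict with "img" (400x640x3 uint8, red, green, blue), "z_map" (400x640 float32, mm along the optical axis (not along the pixel's ray), 0 where there is no reading), "mtx" (3x3 intrinsics, pixels), "world_from_camera" (4x4, takes a point from camera to world coordinates). Camera axes: x right, y up, looking along -z (the intrinsics and any distortion apply to the point x, -y, -z); pixel columns grow to the right and rows downward; lengths in mm; the calibration is good to about 2 mm. A picture is of the moment at which its call begins.
- job_done(): hands the job in; it is judged then, once.
Trained networks look in a picture, given as the dict that the camera call returned (one of the last four; its "shot" number tells which), for a name from the list of things; names that differ only in an ending like _2 or _b are one class to them, and where a whole thing is asked for, a point or a joint stands for the part that bears it (a point fixed in the world has none). Each returns a list of dicts, best first, with "conf" (0 to 1); they miss things now and then, are a little off and sometimes report something else, mostly with a low value. They report only what shows in the picture. A call takes as long as a camera call. They do not tell look-alikes from the thing itself.
- recognise(picture, thing): "at" ([column, row] in pixels, amid what is visible of it).
- place_of(picture, thing): "at" ([column, row] in pixels: a listed point, or the origin of a listed thing).
The state is a dict: "clock": time; "joints": joint angles; "joint_vel": joint speeds; "joint_efforts": joint torques, N m; "position": TCP position; "ee_rot": TCP orientation; "contact_force": force on the tool from outside, world axes, zero at the start; "wrist_torque": the same for the moment, N m; "gripper_width": finger opening in mm; "grasp_force": force on a finger pad.
Only numpy, scipy, OpenCV 4.12 (cv2) and the standard library are available. Lean on these libraries where they do the work, as an engineer would, in place of code of your own. Each camera call takes 0.05 s, during which the arm holds its last target. There are 200 camera calls.

## Working session

There is one attempt and no reset: what is moved stays moved. The work goes in short steps, Python scripts to look and compute and a tool call to move; the robot and the scene stay as the last step left them, time stands still between calls to the robot, and variables do not carry over. Pictures are saved under pics/ and viewed, at most 14 in all, crops included, and the job is handed in when it is done.

Besides the shell and the picture viewer there is one more tool, called after "Emit:" as name(argument=value, ...) on one line, values as JSON. carry_out: Moves the arm, as the interface text tells. Its arguments: {"type":"object","properties":{"slide":{"type":"array"},"roll":{"type":"array"},"claw":{"type":"array"}},"required":["slide","roll","claw"]}

```bash
mkdir -p pics
cat > h.py <<'E'
import numpy as np, cv2
from bench import *
from scipy.spatial.transform import Rotation as R
def ray(p,uv):
    K=p["mtx"];T=np.array(p["world_from_camera"])
    d=np.array([(uv[0]-K[0][2])/K[0][0],-(uv[1]-K[1][2])/K[1][1],-1.0])
    return T[:3,3],T[:3,:3]@d
def at_z(p,uv,z):
    o,d=ray(p,uv);return o+d*(z-o[2])/d[2]
def depth_pt(p,uv):
    o,d=ray(p,uv);u,v=int(round(uv[0])),int(round(uv[1]));z=p["z_map"][v,u];return o+d*z
def cloud(p):
    K=p["mtx"];T=np.array(p["world_from_camera"]);v,u=np.mgrid[0:400,0:640]
    d=np.stack([(u-K[0][2])/K[0][0],-(v-K[1][2])/K[1][1],-np.ones_like(u,float)],-1)
    P=(d*p["z_map"][...,None])@T[:3,:3].T+T[:3,3];P[p["z_map"]==0]=np.nan;return P
def save(p,n,box=None,s=1):
    im=p["img"][:,:,::-1]
    if box: im=im[box[1]:box[3],box[0]:box[2]]
    cv2.imwrite("pics/"+n,cv2.resize(im,None,fx=s,fy=s,interpolation=cv2.INTER_CUBIC))
E
python3 - <<'E'
from h import *
print(grip_point_offset if not callable(grip_point_offset) else grip_point_offset())
s=read_state();print(s["position"],s["ee_rot"],s["clock"])
for n in ["scene","top"]:
    p=get_image(n);save(p,n+"0.png",None,1.25);print(n,p.keys(),np.round(p["mtx"],1).tolist(),np.round(p["world_from_camera"],3).tolist())
    np.savez(n+"0.npz",**{k:np.array(v) for k,v in p.items()})
    for t in ["kit_tray","kit_case","label_roll","stamp","marker","staple_box","eraser","black_tape","ball_pen"]:
        print(t,[(np.round(r["at"],0).tolist(),round(r["conf"],2),np.round(at_z(p,r["at"],0)).tolist()[:2]) for r in place_of(p,t)[:4]])
E
```

```text
154.70000000000002
[209.99535567 588.44719627 403.61731499] [ 9.85326852e-01 -1.70674538e-01 -1.39363251e-04  1.08545080e-03] 0.0
scene dict_keys(['img', 'z_map', 'mtx', 'world_from_camera', 'shot']) [[381.0, 0.0, 324.2], [0.0, 381.0, 193.7], [0.0, 0.0, 1.0]] [[0.75, 0.447, -0.487, 83.867], [-0.661, 0.482, -0.575, -517.28], [-0.022, 0.753, 0.657, 620.939], [0.0, 0.0, 0.0, 1.0]]
kit_tray [([294.0, 205.0], 0.86, [464.0, 46.0]), ([360.0, 172.0], 0.18, [669.0, 27.0])]
kit_case [([409.0, 299.0], 0.97, [462.0, -308.0])]
label_roll [([427.0, 210.0], 0.9, [680.0, -182.0]), ([347.0, 244.0], 0.49, [471.0, -131.0])]
stamp [([342.0, 329.0], 0.72, [327.0, -267.0]), ([382.0, 189.0], 0.5, [661.0, -60.0]), ([368.0, 217.0], 0.49, [566.0, -104.0])]
marker [([346.0, 244.0], 0.93, [471.0, -129.0])]
staple_box [([358.0, 172.0], 0.55, [666.0, 31.0])]
eraser []
black_tape [([326.0, 154.0], 0.78, [660.0, 150.0])]
ball_pen [([290.0, 150.0], 0.62, [599.0, 235.0])]
top dict_keys(['img', 'z_map', 'mtx', 'world_from_camera', 'shot']) [[443.0, 0.0, 326.5], [0.0, 443.0, 202.9], [0.0, 0.0, 1.0]] [[0.087, 0.973, -0.212, 315.143], [-0.996, 0.086, -0.015, -18.392], [0.003, 0.212, 0.977, 1026.264], [0.0, 0.0, 0.0, 1.0]]
kit_tray [([300.0, 230.0], 0.58, [467.0, 55.0])]
kit_case [([450.0, 245.0], 0.6, [462.0, -297.0])]
label_roll [([404.0, 151.0], 0.75, [683.0, -180.0]), ([451.0, 247.0], 0.63, [459.0, -300.0])]
stamp [([357.0, 154.0], 0.67, [665.0, -66.0]), ([369.0, 196.0], 0.53, [564.0, -102.0]), ([434.0, 297.0], 0.46, [342.0, -265.0])]
marker [([377.0, 233.0], 0.73, [477.0, -126.0]), ([450.0, 245.0], 0.21, [462.0, -296.0])]
staple_box [([316.0, 146.0], 0.81, [675.0, 36.0]), ([302.0, 230.0], 0.31, [468.0, 50.0])]
eraser [([402.0, 151.0], 0.19, [681.0, -173.0])]
black_tape [([274.0, 149.0], 0.6, [659.0, 136.0])]
ball_pen [([229.0, 166.0], 0.62, [607.0, 239.0])]
```

View pics/scene0.png

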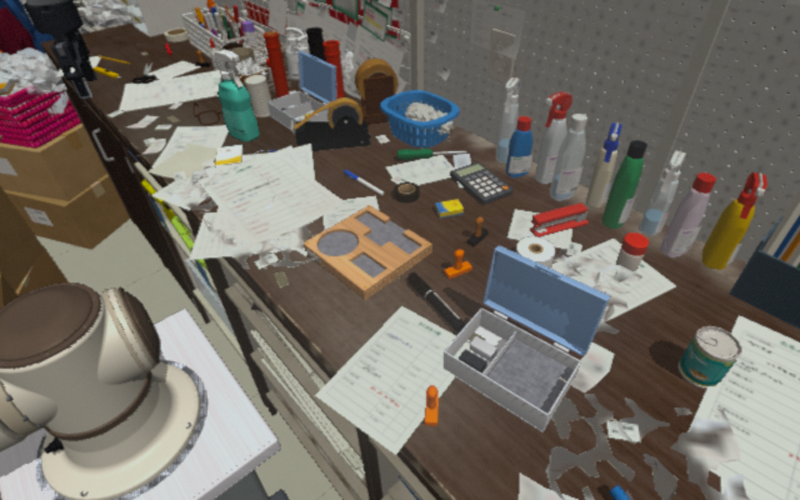

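View pics/top0.png

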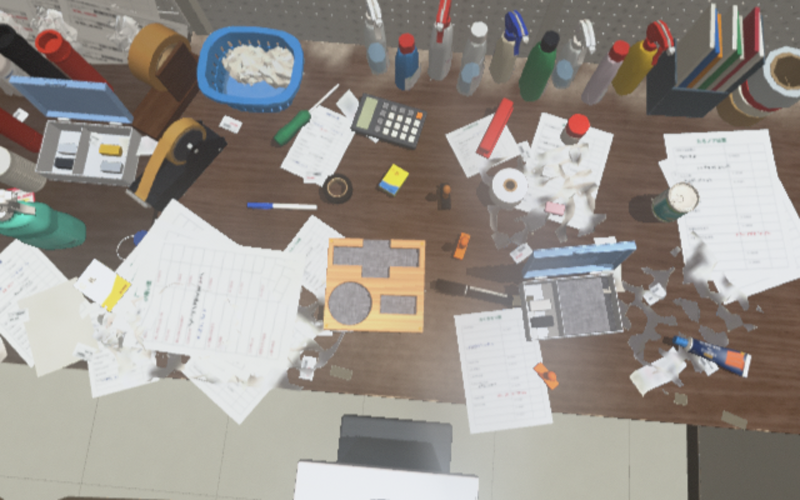

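The scene shows the tray at top (300,230), the case at (450,240), the label roll at (406,148), and the marker at (376,233) beside the case. The staple box is at (316,144) and a pink eraser at about (444,166), which only "top" sees clearly, behind the lid.

Stamp candidates in top are (356,155) brown/black, (369,196) orange and (436,300) orange. The brown knob on a black base at (356,155) fits the description. I'll confirm it in a crop and measure.

Run:
```python
from h import *
p=dict(np.load("top0.npz"));P=cloud(p);np.save("P.npy",P)
save(p,"crop1.png",(290,125,490,275),4)
hsv=cv2.cvtColor(p["img"],cv2.COLOR_RGB2HSV)
def rect(name,m,box,z):
    u0,v0,u1,v1=box;mm=np.zeros_like(m);mm[v0:v1,u0:u1]=m[v0:v1,u0:u1]
    n,l,st,c=cv2.connectedComponentsWithStats(mm.astype(np.uint8))
    if n<2: print(name,"none");return
    k=1+st[1:,4].argmax();v,u=np.nonzero(l==k)
    Q=np.array([at_z(p,(a,b),z)[:2] for a,b in zip(u,v)],np.float32)
    r=cv2.minAreaRect(Q);zz=P[v,u,2]
    print(name,st[k],np.round(r[0],1),np.round(r[1],1),round(r[2],1),"z",np.round(np.nanpercentile(zz,[5,50,95]),1))
Z=np.nan_to_num(P[...,2])
rect("staple",Z>9,(295,125,340,165),16)
rect("roll",Z>30,(385,125,425,175),41)
rect("stamp",Z>5,(345,140,367,172),12)
rect("stampknob",Z>35,(345,140,367,172),56)
H,S,V=[hsv[...,i].astype(int) for i in range(3)]
rect("eraser",((H>165)|(H<8))&(S>40)&(V>150),(425,150,465,185),14)
rect("marker",Z>9,(340,215,417,250),18)
rect("traytop",Z>20,(250,180,345,275),24)
rect("caserim",(Z>38)&(Z<52),(412,210,505,275),45)
rect("lid",Z>100,(400,180,520,225),149)
rect("tape",Z>9,(250,130,290,170),19)
# noise surroundings: heights around roll & eraser
np.set_printoptions(linewidth=220)
print(np.round(Z[150:184:2,424:470:2]).astype(int))
# tray: row height profile
o=dict(np.load("scene0.npz"))
```

```text
staple [303 131  24  26 325] [677.5  38.4] [37.4 53.4] 62.7 z [12.8 16.2 19. ]
roll [393 134  30  29 635] [ 676.2 -180.5] [69.4 67.9] 3.2 z [35.9 40.3 43.1]
stamp [352 146   9  22 162] [654.4 -63.3] [52.8 19.3] 4.3 z [ 8.3 13.3 53.7]
stampknob [354 147   7   9  43] [653.4 -61.9] [14.9 17.1] 50.9 z [41.3 51.8 55.9]
eraser [445 170   2   1   2] [ 638.9 -277.7] [2.4 0. ] 95.1 z [12.2 13.9 15.6]
marker [348 223  63  21 551] [ 473.2 -129.3] [146.3  22.4] 83.6 z [12.2 18.3 22.4]
traytop [ 259  190   81   76 2990] [471.2  53.6] [170.4 180. ] 3.3 z [21.3 24.2 27.1]
caserim [418 210  81  62 603] [ 468.9 -300.9] [124.5 169.1] 10.2 z [39.5 46.2 51.6]
lid [421 192  88  23 820] [ 529.6 -284.1] [ 29.6 181.2] 10.3 z [103.9 152.6 157.6]
tape [258 139  24  23 311] [650.  144.1] [55.2 55.3] 5.1 z [11.8 18.  21.4]
[[ 2  3  5  4  4  5  4  5  2  2  3  2  6  2  8  9 11  8  7  4  3  5  6]
 [ 3  2  4  3  6  4  3  2  5  2  5  1  6  5  8 10  8 11  9  3  4  4  5]
 [ 3  7  2  4  5  0  2  2 11 10  9  5 13  6 11  5  9  7  9  6  5  4  8]
 [ 3 11  7  6  5  7  7  9  8  8  9  8 12 10  8  7  6 16  2  3  6  5  5]
 [11 
[... 231 characters left out ...]
13 16 14 13 13 11 20 17  6  6  7 12  3  1  7  9  7]
 [ 4  8  9  9  7 11 13 16 15 13 14 15 15 12  2  8  9 11  4  1  6  6  8]
 [ 6  6 10  5  8  8 13  0 16 14 16 16 18 16  5  8 12 11  3  1  4  8  4]
 [ 6 10 10  3  9  4  9  9 17 10 13 16  9 15  5  9 10 15  3  2  1  6  5]
 [ 8  4  6  8  6 12  9 12  2  4  3  3  6  4  6  7 14 13  2  5  5  0  5]
 [ 6  8  8  7  9 10  9  4  3  3  2  7  6  3  3  7 13  1  4  5  2  5  9]
 [10  7  5  9  9  7 11 -1 -2  1  4 -2  2  5  9 12  2  4  3  1  2  3  5]
 [10  8  8  9  8  6  2 -3  1  0  2  2  0  6  7  3  1  1  4  3  1  8  5]
 [ 8 11  7  7  8  0 -3  2  3 -2 -2  0  7  4 14  1  4  2 -1  2  4  6  3]
 [ 4  9  8  8 -1  1 -1  0  1  4  5  3  3  7 13  2  0  3 -1  4  6  8  7]]
```

View pics/crop1.png

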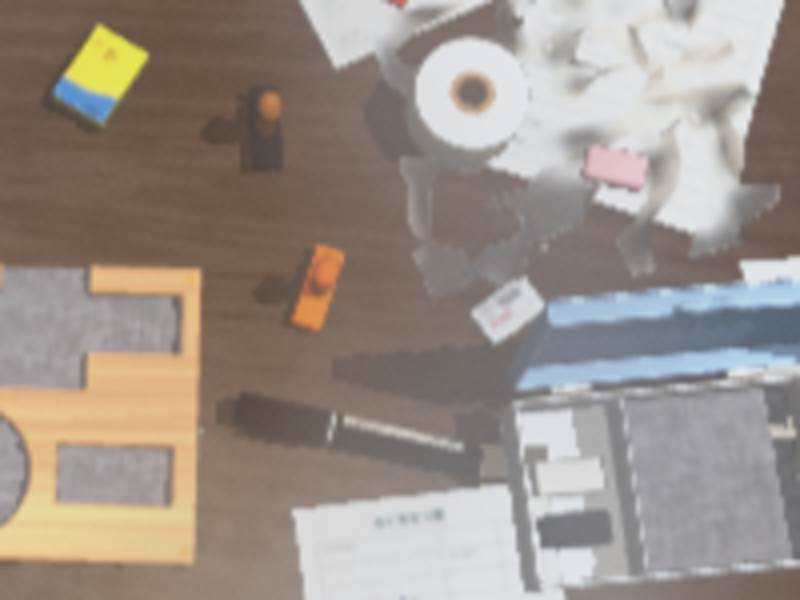

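The crop confirms it: brown knob on black base at crop (265,130), which is top (356,157). The orange one is at crop (318,288). The roll is at crop (470,92), the eraser at (617,167), and the staple box at (100,75). I'll start moving towards the roll and add a helper that computes moves.

```bash
cat >> h.py <<'E'
def go(x,y,z,yaw,ref=None):
    """slide (m, tool axes) and roll (deg) from the present pose to TCP x,y,z with tool x at world yaw deg"""
    s=read_state();Rm=R.from_quat(s["ee_rot"]).as_matrix();pos=s["position"] if ref is None else ref
    d=Rm.T@(np.array([x,y,z])-pos)/1000;y0=np.degrees(np.arctan2(Rm[1,0],Rm[0,0]))
    print("t",round(s["clock"],2),"slide",np.round(d,4).tolist(),"roll",round(-((yaw-y0+180)%360-180),1),"yaw",round(y0,1),"pos",np.round(s["position"],1),"j6",round(s["joints"][5],2),"dist",round(np.linalg.norm(d)*1000))
E
python3 - <<'E'
from h import *
go(676.2,-180.5,300,-19.6)
p=dict(np.load("top0.npz"))
c=[at_z(p,(290+a/4,125+b/4),14)[:2] for a,b in [(588,145),(648,155),(642,190),(585,178)]]
print("eraser",cv2.minAreaRect(np.array(c,np.float32)))
E
```

```text
t 1.0 slide [0.6976, 0.5677, 0.1047] roll -0.0 yaw -19.6 pos [210.  588.6 404.7] j6 -0.26 dist 905
eraser ((646.234619140625, -273.839111328125), (36.03541946411133, 22.20969581604004), 85.10958862304688)
```

Emit:
carry_out(slide=[[0.35,0.285,0.05],[0.35,0.285,0.05],[0.35,0.285,0.05],[0.35,0.285,0.05],[0.35,0.285,0.05],[0.35,0.285,0.05],[0.35,0.285,0.05],[0.35,0.285,0.05]], roll=[0,0,0,0,0,0,0,0], claw=[0.085,0.085,0.085,0.085,0.085,0.085,0.085,0.085])

```text
clock: 2.0
position: [444.8, 199.8, 354.4]
ee_rot: [0.985, -0.173, -0.0, 0.0]
contact_force: [-0.7, 0.0, -0.6]
gripper_width: 85.1
grasp_force: 0.0
```

```bash
python3 -c "
from h import *
go(676.2,-180.5,270,-19.6)"
```

```text
t 2.0 slide [0.347, 0.2789, 0.0845] roll -0.3 yaw -19.9 pos [444.8 199.8 354.4] j6 0.47 dist 453
```

Emit:
carry_out(slide=[[0.347,0.279,0.06],[0.347,0.279,0.06],[0.347,0.279,0.06],[0.347,0.279,0.06],[0.347,0.279,0.06],[0.347,0.279,0.06],[0.347,0.279,0.08],[0.347,0.279,0.08]], roll=[0,0,0,0,0,0,0,0], claw=[0.085,0.085,0.085,0.085,0.085,0.085,0.085,0.085])

```text
clock: 3.0
position: [677.7, -179.2, 271.8]
ee_rot: [0.985, -0.172, -0.002, 0.0]
contact_force: [-1.4, 0.4, 0.5]
gripper_width: 85.1
grasp_force: 0.0
```

```bash
python3 -c "
from h import *
go(676.2,-180.5,183,-19.6)"
```

```text
t 3.0 slide [-0.0007, 0.0017, 0.0888] roll -0.2 yaw -19.8 pos [ 677.7 -179.2  271.8] j6 1.25 dist 89
```

Emit:
carry_out(slide=[[-0.001,0.002,0.03],[-0.001,0.002,0.06],[-0.001,0.002,0.088],[-0.001,0.002,0.088],[-0.001,0.002,0.088],[-0.001,0.002,0.088],[-0.001,0.002,0.088],[-0.001,0.002,0.088]], roll=[0,0,0,0,0,0,0,0], claw=[0.085,0.085,0.085,0.085,0.055,0.055,0.055,0.055])

```text
clock: 4.0
position: [676.2, -178.1, 189.2]
ee_rot: [0.985, -0.17, 0.002, -0.0]
contact_force: [0.3, 2.9, 6.7]
gripper_width: 65.6
grasp_force: 67.0
```

```bash
python3 -c "
from h import *
go(432.7,95.5,270,-19.6);print(read_state()['grasp_force'])"
```

```text
t 4.0 slide [-0.3208, -0.1761, -0.0819] roll 0.0 yaw -19.6 pos [ 676.2 -178.1  189.2] j6 1.26 dist 375
67.02827681321651
```

Emit:
carry_out(slide=[[0,0,-0.04],[0,0,-0.08],[-0.06,-0.033,-0.088],[-0.12,-0.066,-0.088],[-0.17,-0.094,-0.088],[-0.22,-0.121,-0.088],[-0.27,-0.148,-0.088],[-0.32,-0.176,-0.088]], roll=[0,0,0,0,0,0,0,0], claw=[0.055,0.055,0.055,0.055,0.055,0.055,0.055,0.055])

```text
clock: 5.0
position: [431.6, 95.9, 275.0]
ee_rot: [0.985, -0.171, 0.0, -0.0]
contact_force: [0.1, 1.7, -0.5]
gripper_width: 65.5
grasp_force: 66.9
```

```bash
python3 -c "
from h import *
go(432.7,95.5,206,-19.6)
p=get_image('scene');save(p,'a1.png',(180,60,480,285),2.5);P=cloud(p)
p=get_image('top');P=cloud(p);m=(P[...,2]>18)&(P[...,2]<31)
np.savez('top1.npz',**{k:np.array(v) for k,v in p.items()})"
```

```text
t 5.0 slide [0.0012, 0.0, 0.069] roll -0.1 yaw -19.7 pos [431.6  95.9 275. ] j6 0.64 dist 69
```

View pics/a1.png

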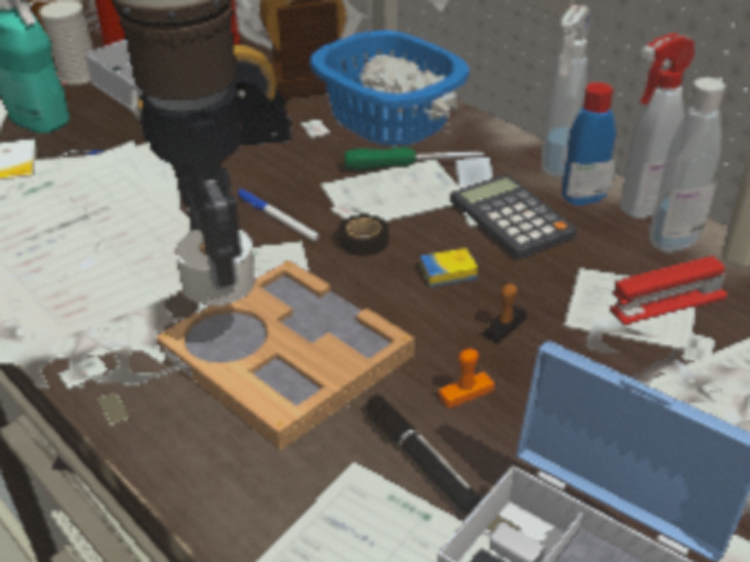

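The roll is held at crop (215,262), level, above the tray. I'll check its bottom height from depth before lowering it.

```bash
python3 -c "
from h import *
p=get_image('scene');P=cloud(p);h=cv2.cvtColor(p['img'],cv2.COLOR_RGB2HSV)
d=np.hypot(P[...,0]-431.6,P[...,1]-95.9)
m=(d<45)&(P[...,2]>50)&(h[...,1]<50)&(h[...,2]>130)
z=P[m];print(m.sum(),np.percentile(z[:,2],[1,3,10,50,90,97,99]))
w=z[(z[:,2]>z[:,2].min()+5)];print(cv2.minEnclosingCircle(w[:,:2].astype(np.float32)),w.mean(0))
m=(d<60)&(P[...,2]>50)&(h[...,2]<70);print('dark',np.percentile(P[m][:,2],[1,3,10]))
# tray-check round recess centre from top view
t=dict(np.load('top0.npz'));Q=cloud(t)
g=cv2.cvtColor(t['img'],cv2.COLOR_RGB2HSV)[...,1]
v,u=np.nonzero((g<60)); W=np.array([at_z(t,(a,b),20)[:2] for a,b in zip(u,v)])
c=np.array([432.7,95.5]);k=np.hypot(*(W-c).T)<46
print('recess',W[k].mean(0),k.sum(),cv2.minEnclosingCircle(W[k].astype(np.float32)))
"
```

```text
1396 [ 90.53183499  95.4165637  125.57727255 399.52533734 442.9905632
 448.45763157 449.07626233]
((425.1988830566406, 88.83661651611328), 40.91604232788086) [419.99990884  63.79112122 351.39638709]
dark [128.02643767 152.49145156 206.64730127]
recess [431.6732128   95.68403684] 927 ((432.22760009765625, 95.55292510986328), 39.43761444091797)
```

Emit:
carry_out(slide=[[0.001,0,0.03],[0.001,0,0.055],[0.001,0,0.066],[0.001,0,0.069],[0.001,0,0.071],[0.001,0,0.072],[0.001,0,0.072],[0.001,0,0.072]], roll=[0,0,0,0,0,0,0,0], claw=[0.055,0.055,0.055,0.055,0.055,0.055,0.055,0.055])

```text
clock: 6.15
position: [434.2, 94.2, 205.1]
ee_rot: [0.985, -0.171, 0.001, -0.0]
contact_force: [-3.1, -2.5, 14.3]
gripper_width: 65.7
grasp_force: 68.6
```

Contact at TCP 205 equals 189 + 16, so the roll is on the recess floor. Releasing and rising.

Emit:
carry_out(slide=[[0,0,-0.001],[0,0,-0.001],[0,0,-0.002],[0,0,-0.04],[0,0,-0.09],[0,0,-0.09]], roll=[0,0,0,0,0,0], claw=[0.085,0.085,0.085,0.085,0.085,0.085])

```text
clock: 6.9
position: [435.1, 95.3, 296.2]
ee_rot: [0.985, -0.17, 0.004, -0.003]
contact_force: [-0.3, -0.0, -1.0]
gripper_width: 85.1
grasp_force: 0.0
```

```bash
python3 -c "
from h import *
go(473.2,-129.3,260,-96.4)"
```

```text
t 6.9 slide [0.1109, 0.199, 0.0355] roll 76.8 yaw -19.6 pos [435.1  95.3 296.2] j6 0.65 dist 231
```

Emit:
carry_out(slide=[[0.02,0.03,0.0],[0.04,0.07,0.0],[0.06,0.11,0.0],[0.08,0.15,0.0],[0.1,0.18,0.02],[0.111,0.199,0.03],[0.111,0.199,0.035],[0.111,0.199,0.035]], roll=[10,20,30,40,50,60,70,76.8], claw=[0.05,0.05,0.05,0.05,0.05,0.05,0.05,0.05])

```text
clock: 7.9
position: [471.2, -130.6, 255.9]
ee_rot: [-0.664, 0.748, 0.001, -0.001]
contact_force: [0.4, -0.2, 0.5]
gripper_width: 49.7
grasp_force: 0.0
```

```bash
python3 -c "
from h import *
go(473.2,-129.3,176,-96.4)
p=get_image('top');save(p,'a2.png',(250,140,450,290),4)"
```

```text
t 7.9 slide [-0.0016, -0.0021, 0.0799] roll -0.4 yaw -96.8 pos [ 471.2 -130.6  255.9] j6 -0.18 dist 80
```

View pics/a2.png

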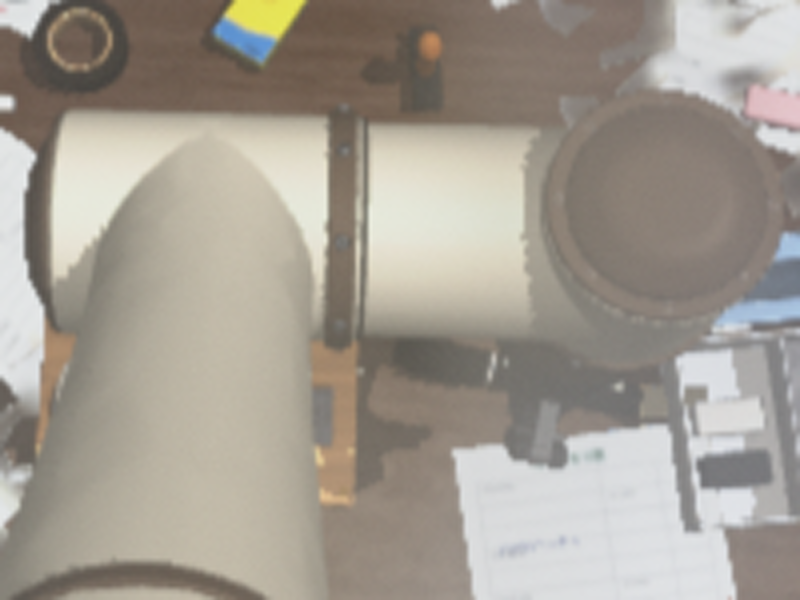

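The view shows the gripper at crop (540,400), straddling the marker's middle. Lowering.

Emit:
carry_out(slide=[[-0.001,-0.002,0.03],[-0.001,-0.002,0.06],[-0.001,-0.002,0.079],[-0.001,-0.002,0.079],[-0.001,-0.002,0.079],[-0.001,-0.002,0.079],[-0.001,-0.002,0.079],[-0.001,-0.002,0.079]], roll=[0,0,0,0,0,0,0,0], claw=[0.05,0.05,0.05,0.05,0.012,0.012,0.012,0.012])

```text
clock: 8.95
position: [474.2, -129.3, 179.7]
ee_rot: [-0.666, 0.746, -0.001, 0.001]
contact_force: [-1.2, 1.3, 6.7]
gripper_width: 18.8
grasp_force: 59.6
```

```bash
python3 -c "
from h import *
go(523.1,56.6,260,-86.7)"
```

```text
t 8.95 slide [-0.1902, -0.028, -0.0802] roll -9.7 yaw -96.4 pos [ 474.2 -129.3  179.7] j6 -0.18 dist 208
```

Emit:
carry_out(slide=[[0,0,-0.04],[-0.02,-0.003,-0.08],[-0.07,-0.01,-0.08],[-0.12,-0.018,-0.08],[-0.16,-0.024,-0.08],[-0.19,-0.028,-0.08],[-0.19,-0.028,-0.08],[-0.19,-0.028,-0.08]], roll=[0,0,-3,-6,-9.7,-9.7,-9.7,-9.7], claw=[0.012,0.012,0.012,0.012,0.012,0.012,0.012,0.012])

```text
clock: 9.95
position: [522.4, 55.9, 258.4]
ee_rot: [0.727, -0.687, -0.0, 0.0]
contact_force: [0.0, -0.8, 0.3]
gripper_width: 18.5
grasp_force: 58.8
```

```bash
python3 -c "
from h import *
go(523.1,56.6,196,-86.7)
p=get_image('scene');save(p,'a3.png',(180,110,400,275),3.4)
P=cloud(p);x=P-np.array([523.1,56.6,0]);a=np.radians(93.3);l=x[...,0]*np.cos(a)+x[...,1]*np.sin(a);q=-x[...,0]*np.sin(a)+x[...,1]*np.cos(a)
m=(abs(q)<25)&(P[...,2]>60)&(P[...,2]<125)&(abs(l)<95)&(abs(l)>20);print(m.sum(),l[m].min(),l[m].max(),np.percentile(l[m],[1,99]))
for lo,hi in [(-80,-50),(-50,-20),(20,50),(50,80)]:
  k=m&(l>lo)&(l<hi);print(lo,k.sum(),np.percentile(q[k],[5,50,95]).round(1),np.percentile(P[k][:,2],[3,50,97]).round(1))
"
```

```text
t 9.95 slide [-0.0007, -0.0008, 0.0624] roll -0.1 yaw -86.8 pos [522.4  55.9 258.4] j6 -0.36 dist 62
247 -75.15773600755341 67.18526240759812 [-74.90285168  65.86437616]
-80 101 [-4.3  6.1 11. ] [84.1 95.  99.8]
-50 90 [-2.1  8.  11.1] [ 87.3  96.7 100. ]
20 36 [ 7.9 11.4 13.4] [88.3 92.3 96.9]
50 20 [ 6.6  8.9 12.7] [88.2 93.4 97.2]
```

View pics/a3.png

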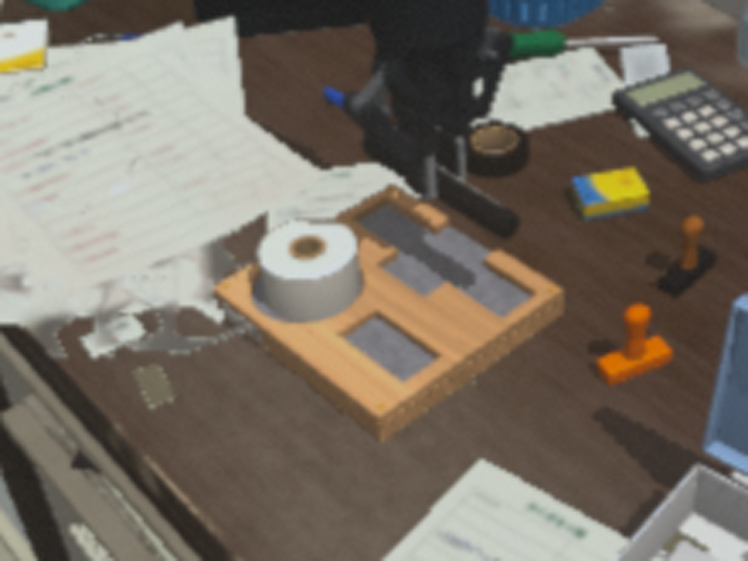

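The roll sits in the round recess at crop (308,265). The marker is level above the long recess and about 3 mm towards -y. Lowering it.

Emit:
carry_out(slide=[[-0.003,-0.001,0.025],[-0.003,-0.001,0.045],[-0.003,-0.001,0.055],[-0.003,-0.001,0.06],[-0.003,-0.001,0.063],[-0.003,-0.001,0.065],[-0.003,-0.001,0.065]], roll=[0,0,0,0,0,0,0], claw=[0.012,0.012,0.012,0.012,0.012,0.012,0.012])

```text
clock: 10.88
position: [523.9, 59.2, 195.7]
ee_rot: [0.727, -0.686, 0.0, -0.0]
contact_force: [-2.7, -1.4, 9.2]
gripper_width: 19.0
grasp_force: 60.1
```

Emit:
carry_out(slide=[[0,0,-0.001],[0,0,-0.002],[0,0,-0.04],[0,0,-0.09],[0,0,-0.1],[0,0,-0.1]], roll=[0,0,0,0,0,0], claw=[0.038,0.038,0.038,0.038,0.038,0.038])

```text
clock: 11.62
position: [523.6, 59.3, 294.1]
ee_rot: [0.727, -0.687, 0.0, -0.001]
contact_force: [-0.4, -0.3, -0.7]
gripper_width: 38.0
grasp_force: 0.0
```

```bash
python3 -c "
from h import *
go(654.4,-63.0,290,4.3)"
```

```text
t 11.62 slide [0.1295, -0.1237, 0.0041] roll -91.1 yaw -86.8 pos [523.6  59.3 294.1] j6 -0.36 dist 179
```

Emit:
carry_out(slide=[[0.02,-0.02,0],[0.045,-0.045,0],[0.07,-0.07,0],[0.1,-0.095,0],[0.129,-0.123,0],[0.129,-0.123,0],[0.129,-0.123,0],[0.129,-0.123,0]], roll=[-10.5,-21,-31.5,-42,-52.5,-63,-73.5,-84], claw=[0.045,0.045,0.045,0.045,0.045,0.045,0.045,0.045])

```text
clock: 12.62
position: [653.5, -62.7, 290.6]
ee_rot: [1.0, -0.021, -0.003, 0.0]
contact_force: [-0.4, 0.1, 0.9]
gripper_width: 44.5
grasp_force: 0.0
```

```bash
python3 -c "
from h import *
go(653.5,-62.5,188,4.3)"
```

```text
t 12.62 slide [0.0005, -0.0002, 0.1026] roll -6.7 yaw -2.4 pos [653.5 -62.7 290.6] j6 1.38 dist 103
```

Emit:
carry_out(slide=[[0,0,0.02],[0,0,0.06],[0,0,0.09],[0,0,0.103],[0,0,0.103],[0,0,0.103],[0,0,0.103],[0,0,0.103]], roll=[-6.7,-6.7,-6.7,-6.7,-6.7,-6.7,-6.7,-6.7], claw=[0.045,0.045,0.045,0.045,0.008,0.008,0.008,0.008])

```text
clock: 13.62
position: [654.0, -62.4, 191.7]
ee_rot: [0.999, 0.035, 0.001, -0.0]
contact_force: [-0.6, 0.2, -0.6]
gripper_width: 12.5
grasp_force: 58.3
```

```bash
python3 -c "
from h import *
a=np.radians(3.3);print(471.2-36*np.cos(a)+44*np.sin(a),53.6-36*np.sin(a)-44*np.cos(a))
go(437.8,7.6,290,-86.7)"
```

```text
437.7925117881159 7.600655098438331
t 13.62 slide [-0.2107, -0.0848, -0.0986] roll 90.7 yaw 4.0 pos [654.  -62.4 191.7] j6 1.49 dist 248
```

Emit:
carry_out(slide=[[0,0,-0.045],[0,0,-0.085],[-0.04,-0.016,-0.095],[-0.08,-0.032,-0.095],[-0.12,-0.048,-0.095],[-0.16,-0.064,-0.095],[-0.2,-0.08,-0.095],[-0.211,-0.085,-0.095]], roll=[0,10,20,30,40.5,51,61.5,72], claw=[0.008,0.008,0.008,0.008,0.008,0.008,0.008,0.008])

```text
clock: 14.62
position: [435.0, 7.8, 286.3]
ee_rot: [0.827, -0.562, -0.0, -0.0]
contact_force: [1.2, 0.7, -1.2]
gripper_width: 12.4
grasp_force: 58.5
```

```bash
python3 -c "
from h import *
go(437.8,7.6,230,-86.7)"
```

```text
t 14.62 slide [0.0012, -0.0025, 0.0563] roll 18.4 yaw -68.3 pos [435.    7.8 286.3] j6 -0.02 dist 56
```

Emit:
carry_out(slide=[[0.001,-0.002,0.01],[0.001,-0.002,0.03],[0.001,-0.002,0.05],[0.001,-0.002,0.055],[0.001,-0.002,0.055]], roll=[9,18.4,18.4,18.4,18.4], claw=[0.008,0.008,0.008,0.008,0.008])

```text
clock: 15.25
position: [439.9, 7.6, 231.0]
ee_rot: [0.729, -0.685, 0.0, -0.0]
contact_force: [0.1, -1.2, 0.1]
gripper_width: 12.2
grasp_force: 58.5
```

```bash
python3 -c "
from h import *
go(437.8,7.6,207.7,-86.7)
p=get_image('scene');save(p,'a4.png',(200,130,380,265),4)
h=cv2.cvtColor(p['img'],cv2.COLOR_RGB2HSV);P=cloud(p)
m=(h[...,2]<75)&(P[...,2]>30)&(P[...,2]<48)&(np.hypot(P[...,0]-437.8,P[...,1]-7.6)<45)
print(m.sum(),cv2.minAreaRect(P[m][:,:2].astype(np.float32)),np.percentile(P[m][:,2],[3,50,97]))"
```

```text
t 15.25 slide [-0.0001, 0.0021, 0.0233] roll 0.3 yaw -86.4 pos [439.9   7.6 231. ] j6 -0.33 dist 23
35 ((432.5724792480469, 3.6814422607421875), (11.761039733886719, 50.372093200683594), 20.476552963256836) [41.49287168 45.60519742 47.62772706]
```

View pics/a4.png

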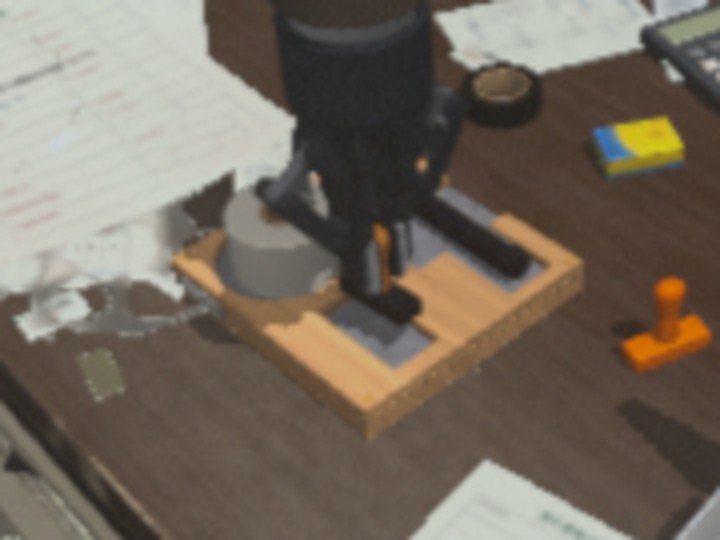

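The marker is down in the long recess, around crop (470,240). The stamp base at crop (385,300) looks possibly twisted relative to the recess, so I'll measure its yaw.

```bash
python3 -c "
from h import *
for n in ['scene','top']:
  p=get_image(n);h=cv2.cvtColor(p['img'],cv2.COLOR_RGB2HSV);P=cloud(p)
  m=(h[...,2]<80)&(P[...,2]>36)&(P[...,2]<56)&(np.hypot(P[...,0]-437.8,P[...,1]-7.6)<45)
  if m.sum()<9: print(n,m.sum());continue
  Q=P[m];q=Q[:,:2]-Q[:,:2].mean(0);w,V=np.linalg.eigh(np.cov(q.T));l=q@V[:,1]
  print(n,m.sum(),cv2.minAreaRect(Q[:,:2].astype(np.float32)),np.degrees(np.arctan2(V[1,1],V[0,1])),np.ptp(l),Q.mean(0),np.percentile(Q[:,2],[3,50,97]))
  i=l.argsort()
  print([(Q[i[k]].round().tolist()) for k in range(0,len(i),max(1,len(i)//12))])
"
```

```text
scene 106 ((437.5039978027344, 4.75221061706543), (14.745280265808105, 49.01303482055664), 9.656315803527832) 107.66968582557485 49.84870524785814 [436.2038975   -2.8302867   50.15920505] [43.85842171 51.41014502 55.03023874]
[[446.0, -19.0, 48.0], [441.0, -19.0, 48.0], [436.0, -18.0, 48.0], [434.0, -16.0, 50.0], [441.0, -12.0, 52.0], [437.0, -10.0, 51.0], [434.0, -9.0, 45.0], [434.0, -6.0, 53.0], [445.0, 1.0, 53.0], [437.0, 1.0, 55.0], [431.0, 5.0, 50.0], [430.0, 15.0, 50.0], [430.0, 21.0, 52.0], [429.0, 27.0, 55.0]]
top 0
```

The base yaw is about 97° against 93.3°, centred near (440,5). That is inside the 8 mm clearance, so I'll make small corrections and lower.

Emit:
carry_out(slide=[[-0.002,0.002,0.005],[-0.002,0.002,0.013],[-0.002,0.002,0.018],[-0.002,0.002,0.021],[-0.002,0.002,0.023],[-0.002,0.002,0.025],[-0.002,0.002,0.025]], roll=[3,3,3,3,3,3,3], claw=[0.008,0.008,0.008,0.008,0.008,0.008,0.008])

```text
clock: 16.27
position: [437.8, 9.5, 207.1]
ee_rot: [0.711, -0.703, 0.0, -0.0]
contact_force: [-4.0, 1.3, 13.8]
gripper_width: 12.4
grasp_force: 60.2
```

Emit:
carry_out(slide=[[0,0,-0.001],[0,0,-0.002],[0,0,-0.04],[0,0,-0.09],[0,0,-0.1],[0,0,-0.1]], roll=[0,0,0,0,0,0], claw=[0.04,0.04,0.05,0.06,0.07,0.07])

```text
clock: 17.02
position: [437.4, 9.4, 305.9]
ee_rot: [0.71, -0.704, 0.0, -0.001]
contact_force: [-0.8, 0.5, -0.4]
gripper_width: 69.8
grasp_force: 0.0
```

```bash
python3 -c "
from h import *
go(677.5,38.4,270,-117.3)"
```

```text
t 17.02 slide [-0.0267, -0.2403, 0.0362] roll 27.8 yaw -89.5 pos [437.4   9.4 305.9] j6 -0.39 dist 244
```

Emit:
carry_out(slide=[[-0.006,-0.055,0],[-0.013,-0.115,0],[-0.02,-0.17,0.01],[-0.025,-0.22,0.03],[-0.027,-0.24,0.036],[-0.027,-0.24,0.036],[-0.027,-0.24,0.036]], roll=[7,14,21,27.8,27.8,27.8,27.8], claw=[0.07,0.07,0.07,0.07,0.07,0.07,0.07])

```text
clock: 17.9
position: [676.5, 38.7, 268.2]
ee_rot: [-0.521, 0.854, 0.001, -0.002]
contact_force: [0.4, 0.0, -0.3]
gripper_width: 70.3
grasp_force: 0.0
```

```bash
python3 -c "
from h import *
go(677.5,38.4,176,-117.3)
p=get_image('top');save(p,'a5.png',(245,120,495,290),3.2);np.savez('top2.npz',**{k:np.array(v) for k,v in p.items()})"
```

```text
t 17.9 slide [-0.0004, -0.0012, 0.0922] roll 0.1 yaw -117.2 pos [676.5  38.7 268.2] j6 -0.77 dist 92
```

View pics/a5.png

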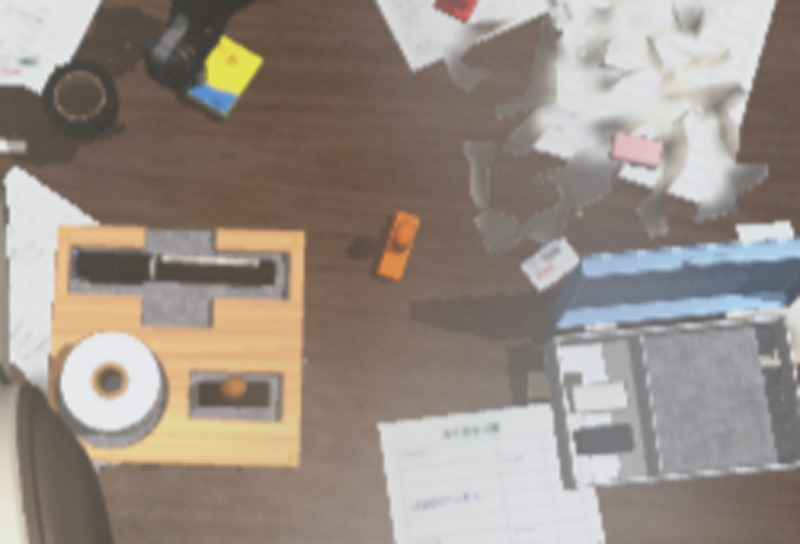

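The pricing kit is in place: marker at crop (180,268), roll at (110,380), stamp standing at (235,390). The gripper is over the staple box. Lowering.

Emit:
carry_out(slide=[[0,-0.001,0.03],[0,-0.001,0.07],[0,-0.001,0.092],[0,-0.001,0.092],[0,-0.001,0.092],[0,-0.001,0.092],[0,-0.001,0.092],[0,-0.001,0.092]], roll=[0,0,0,0,0,0,0,0], claw=[0.07,0.07,0.07,0.07,0.042,0.042,0.042,0.042])

```text
clock: 18.95
position: [678.9, 38.6, 180.1]
ee_rot: [-0.521, 0.854, -0.001, 0.002]
contact_force: [-0.5, 0.6, 5.8]
gripper_width: 50.0
grasp_force: 62.8
```

Run:
```python
from h import *
# refine the case pose from the rim/pad in the top picture
t=dict(np.load('top2.npz'));P=cloud(t);Z=P[...,2]
a=np.radians(10.2)
def loc(Q,c): 
    d=Q[...,:2]-c; return d@np.array([[np.cos(a),-np.sin(a)],[np.sin(a),np.cos(a)]])
c=np.array([465.7,-301.5]);L=loc(P,c)
near=(abs(L[...,0])<56)&(abs(L[...,1])<83)
pad=(abs(Z-22)<5)&near
print("pad x",np.percentile(L[pad][:,0],[1,99]),"y",np.percentile(L[pad][:,1],[1,3,97,99]),"z",np.median(Z[pad]))
v,u=np.nonzero((L[...,0]<-40)&(L[...,0]>-75)&(Z>40)&(Z<50)&(abs(L[...,1])<80))
Q=np.array([at_z(t,(i,j),45)[:2] for i,j in zip(u,v)]);M=loc(Q,c);print("front rim x",np.percentile(M[:,0],[5,50,95]),"slope deg",np.degrees(np.polyfit(M[:,1],M[:,0],1)[0]))
v,u=np.nonzero((abs(L[...,1])>70)&(abs(L[...,1])<95)&(abs(L[...,0])<45)&(Z>40)&(Z<50))
Q=np.array([at_z(t,(i,j),45)[:2] for i,j in zip(u,v)]);M=loc(Q,c);print("side rims y",np.median(M[M[:,1]>0,1]),np.median(M[M[:,1]<0,1]))
go(466,-301,270,-169.8)
```

```text
pad x [-54.43245364  44.0777983 ] y [-80.19859402 -78.60608982  62.36663146  69.50017046] z 22.115550743431413
front rim x [-58.79967809 -57.67583795 -56.55231652] slope deg -0.805176493672474
side rims y 82.21703435260383 -79.9026030466574
t 18.95 slide [0.3992, 0.0338, -0.0909] roll 52.6 yaw -117.2 pos [678.9  38.6 180.1] j6 -0.77 dist 411
```

```bash
python3 -c "
from h import *
go(441.6,-336.4,360,-169.6)"
```

```text
t 18.95 slide [0.4416, 0.039, -0.181] roll 52.4 yaw -117.2 pos [678.9  38.6 180.1] j6 -0.77 dist 479
```

Emit:
carry_out(slide=[[0,0,-0.05],[0,0,-0.11],[0,0,-0.16],[0,0,-0.18],[0.05,0.003,-0.18],[0.11,0.008,-0.18],[0.17,0.012,-0.18],[0.22,0.016,-0.18]], roll=[0,0,0,7,14,21,28,35], claw=[0.042,0.042,0.042,0.042,0.042,0.042,0.042,0.042])

```text
clock: 19.95
position: [561.6, -151.6, 358.1]
ee_rot: [-0.238, 0.971, 0.0, 0.0]
contact_force: [1.3, -0.7, 0.7]
gripper_width: 50.2
grasp_force: 62.4
```

```bash
python3 -c "
from h import *
go(441.6,-336.4,360,-169.6)"
```

```text
t 19.95 slide [0.1918, -0.1085, -0.002] roll 17.1 yaw -152.5 pos [ 561.6 -151.6  358.1] j6 -1.11 dist 220
```

Emit:
carry_out(slide=[[0.04,-0.023,0],[0.09,-0.052,0],[0.14,-0.08,0],[0.18,-0.1,0],[0.192,-0.108,0.02],[0.192,-0.108,0.07],[0.192,-0.108,0.09],[0.192,-0.108,0.09]], roll=[5,10,15,17,17,17,17,17], claw=[0.042,0.042,0.042,0.042,0.042,0.042,0.042,0.042])

```text
clock: 20.95
position: [443.0, -334.8, 266.3]
ee_rot: [-0.094, 0.996, 0.001, -0.002]
contact_force: [0.6, -0.3, 0.0]
gripper_width: 49.9
grasp_force: 62.4
```

```bash
python3 -c "
from h import *
go(441.6,-336.4,202.1,-169.6)
p=get_image('top');save(p,'a6.png',(370,180,530,300),4.5)
h=cv2.cvtColor(p['img'],cv2.COLOR_RGB2HSV);P=cloud(p)
m=(h[...,1]>120)&(h[...,0]>18)&(h[...,0]<130)&(abs(P[...,2]-105)<20)&(np.hypot(P[...,0]-441.6,P[...,1]+336.4)<50)
print(m.sum());
if m.sum()>5: print(cv2.minAreaRect(P[m][:,:2].astype(np.float32)))"
```

```text
t 20.95 slide [0.0015, -0.0015, 0.0642] roll 0.3 yaw -169.3 pos [ 443.  -334.8  266.3] j6 -1.03 dist 64
28
((429.1922912597656, -343.3788146972656), (4.447762966156006, 24.582473754882812), 6.623082637786865)
```

View pics/a6.png

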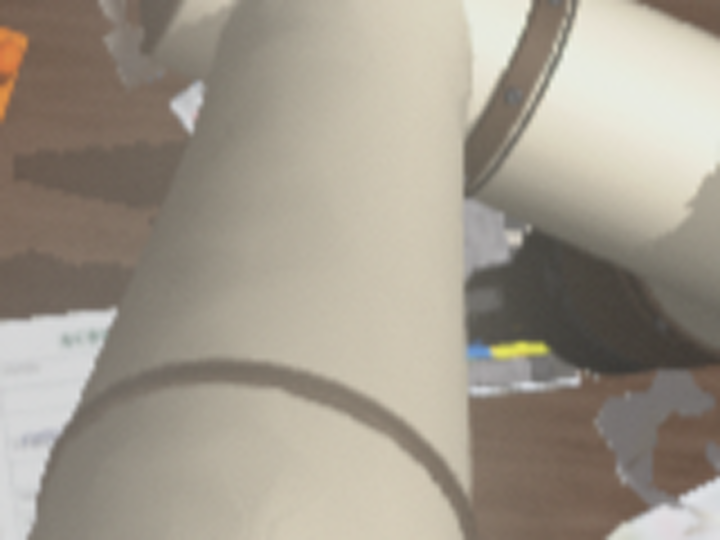

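The box's front edge (blue and yellow, crop (510,350)) is at case x ≈ -46, about 5 mm inside the front wall at -51. Lowering.

Emit:
carry_out(slide=[[0,-0.001,0.025],[0,-0.001,0.045],[0,-0.001,0.055],[0,-0.001,0.061],[0,-0.001,0.064],[0,-0.001,0.066],[0,-0.001,0.066]], roll=[0,0,0,0,0,0,0], claw=[0.042,0.042,0.042,0.042,0.042,0.042,0.042])

```text
clock: 21.88
position: [444.1, -336.0, 202.1]
ee_rot: [-0.094, 0.996, -0.0, 0.0]
contact_force: [-0.0, 0.8, 0.4]
gripper_width: 49.8
grasp_force: 62.5
```

Emit:
carry_out(slide=[[0,0,0.001],[0,0,0.002],[0,0,0.002],[0,0,0.002],[0,0,0.0],[0,0,-0.05],[0,0,-0.1],[0,0,-0.13]], roll=[0,0,0,0,0,0,0,0], claw=[0.042,0.042,0.06,0.06,0.06,0.06,0.06,0.06])

```text
clock: 22.88
position: [444.1, -336.1, 334.4]
ee_rot: [-0.094, 0.996, -0.001, 0.001]
contact_force: [1.0, -0.3, -0.7]
gripper_width: 60.3
grasp_force: 0.0
```

```bash
python3 -c "
from h import *
go(646.2,-273.8,350,-95);print(read_state()['contact_force'])"
```

```text
t 22.88 slide [-0.2102, 0.0234, -0.0151] roll -74.2 yaw -169.2 pos [ 444.1 -336.1  334.4] j6 -1.03 dist 212
[ 1.04044652 -0.25428029 -0.72123694]
```

Emit:
carry_out(slide=[[0,0,-0.02],[-0.05,0.005,-0.025],[-0.1,0.011,-0.025],[-0.15,0.017,-0.025],[-0.2,0.022,-0.02],[-0.21,0.023,-0.015],[-0.21,0.023,-0.015],[-0.21,0.023,-0.015]], roll=[-9,-18.5,-28,-37.5,-47,-56,-65,-74.2], claw=[0.045,0.045,0.045,0.045,0.045,0.045,0.045,0.045])

```text
clock: 23.88
position: [646.2, -273.9, 345.8]
ee_rot: [-0.677, 0.736, 0.001, -0.0]
contact_force: [-0.1, 0.1, 0.1]
gripper_width: 45.0
grasp_force: 0.0
```

```bash
python3 -c "
from h import *
go(646.2,-273.8,178,-95)
p=get_image('top');save(p,'a7.png',(400,130,520,280),4)
for n in ['top','scene']:
  p=get_image(n);h=cv2.cvtColor(p['img'],cv2.COLOR_RGB2HSV).astype(int);P=cloud(p)
  m=((h[...,0]>160)|(h[...,0]<5))&(h[...,1]>25)&(h[...,2]>120)&(np.hypot(P[...,0]-646,P[...,1]+274)<40)&(P[...,2]<25)
  v,u=np.nonzero(m);print(n,m.sum())
  if m.sum()>10:
    Q=np.array([at_z(p,(a,b),14)[:2] for a,b in zip(u,v)],np.float32);print(cv2.minAreaRect(Q),np.median(Q,0))
  np.savez('e.npz',**{k:np.array(v) for k,v in p.items()})
"
```

```text
t 23.88 slide [-0.0001, -0.0002, 0.1678] roll 0.3 yaw -94.7 pos [ 646.2 -273.9  345.8] j6 0.09 dist 168
top 114
((646.93603515625, -273.9965515136719), (33.49313735961914, 21.30696678161621), 80.24059295654297) [ 647.2302  -274.07037]
scene 0
```

View pics/a7.png

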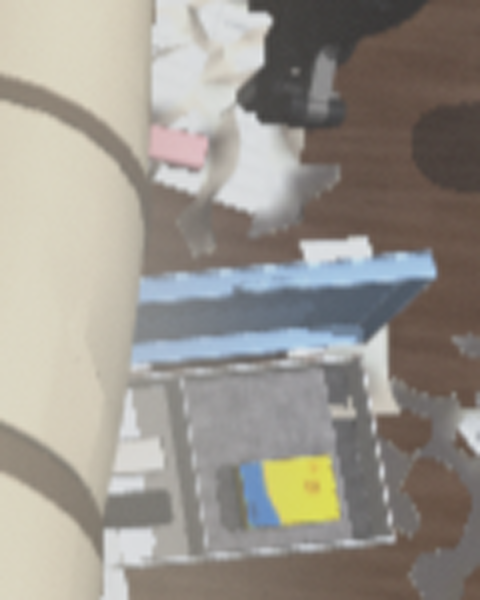

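The staple box lies flat in the compartment at crop (290,490). The eraser at crop (178,145) agrees with (646.5,-274). Lowering onto it.

Emit:
carry_out(slide=[[0,0,0.05],[0,0,0.1],[0,0,0.14],[0,0,0.16],[0,0,0.168],[0,0,0.168],[0,0,0.168]], roll=[0,0,0,0,0,0,0], claw=[0.045,0.045,0.045,0.045,0.045,0.012,0.012])

```text
clock: 24.9
position: [646.6, -274.2, 180.8]
ee_rot: [-0.675, 0.738, -0.001, 0.001]
contact_force: [0.3, -0.9, -0.5]
gripper_width: 19.3
grasp_force: 59.1
```

Emit:
carry_out(slide=[[0,0,0],[0,0,0],[0,0,0]], roll=[0,0,0], claw=[0.012,0.012,0.012])

```text
clock: 25.28
position: [646.5, -274.2, 180.5]
ee_rot: [-0.676, 0.737, -0.001, 0.001]
contact_force: [-0.8, -0.2, 7.0]
gripper_width: 19.3
grasp_force: 59.9
```

```bash
python3 -c "
from h import *
go(492.7,-326.9,360,-79.6)"
```

```text
t 25.27 slide [0.0661, 0.1481, -0.1799] roll -15.4 yaw -95.0 pos [ 646.5 -274.2  180.5] j6 0.08 dist 242
```

Emit:
carry_out(slide=[[0,0,-0.05],[0,0,-0.11],[0,0,-0.16],[0,0,-0.18],[0,0,-0.18]], roll=[0,0,0,0,0], claw=[0.012,0.012,0.012,0.012,0.012])

```text
clock: 25.9
position: [645.9, -274.1, 360.7]
ee_rot: [-0.675, 0.738, -0.002, 0.001]
contact_force: [-0.6, 0.1, -0.4]
gripper_width: 18.9
grasp_force: 59.1
```

```bash
python3 -c "
from h import *
go(492.7,-326.9,360,-79.6)"
```

```text
t 25.9 slide [0.0661, 0.1479, 0.0001] roll -15.4 yaw -95.0 pos [ 645.9 -274.1  360.7] j6 0.08 dist 162
```

Emit:
carry_out(slide=[[0.02,0.045,0],[0.044,0.098,0],[0.062,0.138,0],[0.066,0.148,0],[0.066,0.148,0.03],[0.066,0.148,0.08],[0.066,0.148,0.11],[0.066,0.148,0.11]], roll=[-5,-10,-15.4,-15.4,-15.4,-15.4,-15.4,-15.4], claw=[0.012,0.012,0.012,0.012,0.012,0.012,0.012,0.012])

```text
clock: 26.9
position: [490.1, -326.5, 244.6]
ee_rot: [0.767, -0.641, -0.006, 0.002]
contact_force: [-6.4, -0.4, 0.6]
gripper_width: 19.3
grasp_force: 65.8
```

```bash
python3 -c "
from h import *
go(492.7,-326.9,203,-79.6)"
```

```text
t 26.9 slide [0.0011, -0.003, 0.0415] roll -0.2 yaw -79.8 pos [ 490.1 -326.5  244.6] j6 0.49 dist 42
```

A sideways force of -6 N suggests something touches the lid. I'll look before going lower.

```bash
python3 -c "
from h import *
p=get_image('scene');save(p,'a8.png',(320,130,520,350),2.7)
s=read_state();print(s['contact_force'],s['wrist_torque'],s['position'])"
```

```text
[-6.52885615 -1.56763478  0.04871723] [-0.19650414  1.33756975  0.00932604] [ 490.42680291 -326.49300819  245.1925703 ]
```

View pics/a8.png

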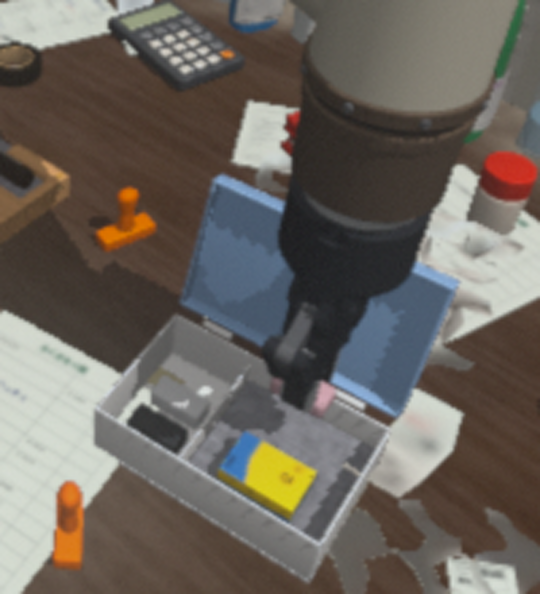

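The picture shows the gripper's far knuckle, around crop (330,300), against the open lid, with the eraser below at crop (300,390). I'll rise and turn 90° so the fingers close along the hinge, away from the lid.

Emit:
carry_out(slide=[[0,0.005,-0.04],[0,0.005,-0.08],[0,0.005,-0.08],[0,0.005,-0.08],[0,0.005,-0.08],[0,0.005,-0.08],[0,0.005,-0.08],[0,0.005,-0.08]], roll=[0,10.5,21,31.5,42,52.5,63,73.5], claw=[0.012,0.012,0.012,0.012,0.012,0.012,0.012,0.012])

```text
clock: 27.95
position: [488.3, -327.4, 327.0]
ee_rot: [-0.229, 0.973, 0.001, -0.001]
contact_force: [-0.8, 0.0, -0.5]
gripper_width: 18.9
grasp_force: 65.7
```

```bash
python3 -c "
from h import *
go(486.8,-328,240,-169.6)"
```

```text
t 27.95 slide [0.0015, -0.0001, 0.087] roll 16.1 yaw -153.5 pos [ 488.3 -327.4  327. ] j6 -0.79 dist 87
```

Emit:
carry_out(slide=[[0.001,0,0],[0.001,0,0.02],[0.001,0,0.06],[0.001,0,0.085],[0.001,0,0.085],[0.001,0,0.085]], roll=[8,16,16,16,16,16], claw=[0.012,0.012,0.012,0.012,0.012,0.012])

```text
clock: 28.7
position: [487.6, -328.2, 244.0]
ee_rot: [-0.095, 0.995, -0.0, 0.0]
contact_force: [1.3, -0.1, -0.1]
gripper_width: 18.8
grasp_force: 65.7
```

```bash
python3 -c "
from h import *
go(486.8,-328,203,-169.6)
p=get_image('scene');save(p,'a9.png',(340,170,500,330),3.5)"
```

```text
t 28.7 slide [0.0008, 0.0004, 0.041] roll 0.5 yaw -169.1 pos [ 487.6 -328.2  244. ] j6 -1.06 dist 41
```

View pics/a9.png

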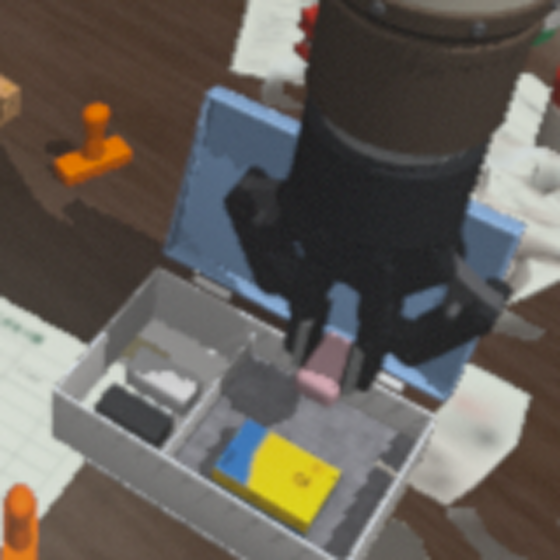

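No contact now: the eraser is at crop (325,365), clear of the staple box at (280,470), with the fingers along the hinge. Lowering.

Emit:
carry_out(slide=[[0.001,0,0.015],[0.001,0,0.028],[0.001,0,0.036],[0.001,0,0.039],[0.001,0,0.041],[0.001,0,0.043],[0.001,0,0.043]], roll=[0,0,0,0,0,0,0], claw=[0.012,0.012,0.012,0.012,0.012,0.012,0.012])

```text
clock: 29.62
position: [486.0, -328.4, 202.5]
ee_rot: [-0.095, 0.995, -0.0, 0.0]
contact_force: [-2.0, 2.6, 7.3]
gripper_width: 19.0
grasp_force: 66.8
```

Emit:
carry_out(slide=[[0,0,0],[0,0,-0.001],[0,0,-0.03],[0,0,-0.08],[0,0,-0.14],[0,0,-0.17]], roll=[0,0,0,0,0,0], claw=[0.04,0.04,0.04,0.04,0.02,0.0])

```text
clock: 30.38
position: [486.2, -328.6, 374.6]
ee_rot: [-0.095, 0.995, -0.001, 0.002]
contact_force: [-0.2, -0.2, -1.4]
gripper_width: 4.2
grasp_force: 0.0
```

Run:
```python
from h import *
a=np.radians(10.4)
def w(x,y): return 465.5+x*np.cos(a)-y*np.sin(a), -300.4+x*np.sin(a)+y*np.cos(a)
X=w(135,-10);print(X);go(*X,340,-169.6)
p=get_image('top');save(p,'b1.png',(410,180,510,280),5)
P=cloud(p)
h=cv2.cvtColor(p['img'],cv2.COLOR_RGB2HSV).astype(int)
m=((h[...,0]>160)|(h[...,0]<5))&(h[...,1]>25)&(P[...,2]<60)&(P[...,2]>15)&(np.hypot(P[...,0]-486,P[...,1]+328)<40)
print(m.sum(),np.percentile(P[m][:,2],[5,50,95]) if m.sum() else 0)
```

```text
(np.float64(600.0873400123127), np.float64(-285.86563009930825))
t 30.38 slide [-0.1198, 0.0206, 0.0351] roll 0.5 yaw -169.1 pos [ 486.2 -328.6  374.6] j6 -1.06 dist 126
0 0
```

View pics/b1.png

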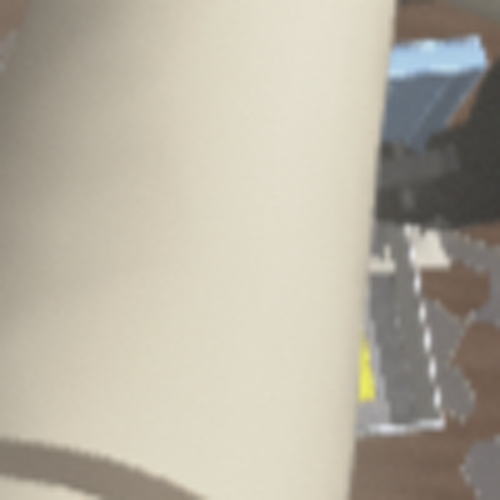

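The arm covers the case in this view; only a corner of the staple box shows, at crop (365,370). I'll move behind the lid and check the eraser numerically.

Emit:
carry_out(slide=[[-0.04,0.007,0],[-0.09,0.015,0],[-0.12,0.021,0],[-0.12,0.021,0],[-0.12,0.021,0]], roll=[0,0,0,0,0], claw=[0,0,0,0,0])

```text
clock: 31.05
position: [599.4, -285.2, 370.0]
ee_rot: [-0.095, 0.996, 0.0, -0.001]
contact_force: [0.1, 0.1, 0.0]
gripper_width: -0.0
grasp_force: 0.0
```

```bash
cat > lid.py <<'E'
from h import *
a=np.radians(10.4)
def w(x,y): return 465.5+x*np.cos(a)-y*np.sin(a), -300.4+x*np.sin(a)+y*np.cos(a)
def loc(P):
    d=P[...,:2]-np.array([465.5,-300.4]);return np.stack([d[...,0]*np.cos(a)+d[...,1]*np.sin(a),-d[...,0]*np.sin(a)+d[...,1]*np.cos(a),P[...,2]],-1)
def lid(p):
    L=loc(cloud(p));h=cv2.cvtColor(p['img'],cv2.COLOR_RGB2HSV).astype(int)
    m=(h[...,0]>95)&(h[...,0]<125)&(h[...,1]>60)&(abs(L[...,1])<95)&(L[...,0]>-80)&(L[...,0]<130)&(L[...,2]>40)
    q=L[m];t=np.degrees(np.arctan2(q[:,2]-46,56-q[:,0]));r=np.hypot(q[:,2]-46,56-q[:,0])
    k=r>70;print("lid",m.sum(),"angle",np.percentile(t[k],[10,50,90]).round(1),"top z",np.percentile(q[:,2],98).round(1),"y",np.percentile(q[:,1],[2,98]).round(1))
E
python3 - <<'E'
from lid import *
for n in ["scene","top"]:
    p=get_image(n);L=loc(cloud(p));h=cv2.cvtColor(p['img'],cv2.COLOR_RGB2HSV).astype(int);lid(p)
    ins=(abs(L[...,0])<50)&(L[...,1]>-80)&(L[...,1]<17)&(L[...,2]>15)&(L[...,2]<70)
    for nm,m in [("pink",ins&((h[...,0]>160)|(h[...,0]<5))&(h[...,1]>30)),("yellow",ins&(h[...,0]>18)&(h[...,0]<35)&(h[...,1]>130))]:
        if m.sum()>8: print(n,nm,m.sum(),"x'",np.percentile(L[m][:,0],[2,50,98]).round(),"y'",np.percentile(L[m][:,1],[2,50,98]).round(),"z",np.percentile(L[m][:,2],[5,50,95]).round(1))
go(*w(118,-10),300,-169.6)
E
```

```text
lid 4971 angle [101.7 108.1 109.4] top z 152.7 y [-80.7  80. ]
scene pink 233 x' [-3. 13. 33.] y' [-43. -33. -22.] z [31.8 36.3 38.6]
scene yellow 475 x' [-46. -31. -11.] y' [-58. -39. -16.] z [31.1 38.6 40.4]
lid 310 angle [102.4 104.7 106.9] top z 156.4 y [-81.   10.3]
top pink 149 x' [-0. 16. 34.] y' [-41. -31. -21.] z [32.6 36.1 39.2]
top yellow 216 x' [-42. -27. -11.] y' [-55. -40. -22.] z [35.4 38.1 40.8]
t 31.15 slide [0.0159, -0.0004, 0.0707] roll 0.4 yaw -169.2 pos [ 599.  -285.6  370.7] j6 -1.18 dist 72
```

Both lie flat: eraser top z 36 and staple box top z 38, on the pad at z 22. Next I go down behind the lid and push it over. Tool x points along -x of the case.

Emit:
carry_out(slide=[[0,0,0.03],[0,0,0.06],[0,0,0.072],[0.02,0,0.072],[0.035,0,0.072],[0.05,0,0.07],[0.05,0,0.07]], roll=[0,0,0,0,0,0,0], claw=[0,0,0,0,0,0,0])

```text
clock: 32.02
position: [549.7, -294.9, 301.9]
ee_rot: [-0.094, 0.996, -0.0, 0.001]
contact_force: [-0.7, -0.1, -0.5]
gripper_width: -0.1
grasp_force: 0.0
```

Run:
```python
from lid import *
s=read_state();print(loc(s["position"]),s["contact_force"])
lid(get_image("scene"))
```

```text
[ 83.81291812  -9.83074396 301.89559097] [-0.66104537 -0.09742337 -0.53411492]
lid 4548 angle [91.3 97.5 98.9] top z 156.9 y [-80.6  79.9]
```

Emit:
carry_out(slide=[[0.015,0,0.001],[0.03,0,0.002],[0.047,0,0.004],[0.06,0,0.01],[0.073,0,0.018],[0.083,0,0.028],[0.092,0,0.041],[0.092,0,0.041]], roll=[0,0,0,0,0,0,0,0], claw=[0,0,0,0,0,0,0,0])

```text
clock: 33.08
position: [459.2, -311.8, 257.9]
ee_rot: [-0.094, 0.996, 0.001, -0.002]
contact_force: [-0.2, 0.0, -0.4]
gripper_width: -0.3
grasp_force: 0.0
```

Run:
```python
from lid import *
s=read_state();print(loc(s["position"]),s["contact_force"])
lid(get_image("scene"))
```

```text
[ -8.30171261 -10.11301676 257.88515465] [-0.15209281  0.0161787  -0.43727051]
lid 3443 angle [18.7 23.9 26.4] top z 93.3 y [-82.9  78.1]
```

Emit:
carry_out(slide=[[0.008,0,0.01],[0.015,0,0.018],[0.017,0,0.023],[0.017,0,0.026],[0.017,0,0.028],[0.017,0,0.028]], roll=[0,0,0,0,0,0], claw=[0,0,0,0,0,0])

```text
clock: 33.88
position: [443.5, -315.1, 233.4]
ee_rot: [-0.095, 0.995, -0.0, -0.001]
contact_force: [-4.1, 2.2, 10.0]
gripper_width: -0.2
grasp_force: 5.4
```

Run:
```python
from lid import *
s=read_state();print(loc(s["position"]),s["contact_force"])
lid(get_image("scene"))
```

```text
[-24.33865451 -10.46930462 233.36358228] [-4.08774892  2.17366889 10.01898205]
lid 3432 angle [ 4.1  8.4 11.3] top z 115.2 y [-83.2  77.9]
```

Tip at z ≈ 60 with 10 N, so the lid is down on its stop. I'll retreat upward and away, then check everything.

Emit:
carry_out(slide=[[0,0,-0.03],[0,0,-0.08],[0,0,-0.14],[0.0,-0.05,-0.15],[0.0,-0.11,-0.15],[0.0,-0.17,-0.15],[0,-0.2,-0.15],[0,-0.2,-0.15]], roll=[0,0,0,0,0,0,0,0], claw=[0,0,0,0,0,0,0,0])

```text
clock: 34.92
position: [481.3, -513.5, 380.0]
ee_rot: [-0.093, 0.996, 0.0, -0.001]
contact_force: [0.3, 0.8, -1.1]
gripper_width: -0.0
grasp_force: 0.0
```

Run:
```python
from lid import *
p=get_image("scene");lid(p);q=p
L=loc(cloud(p));h=cv2.cvtColor(p['img'],cv2.COLOR_RGB2HSV).astype(int)
m=(h[...,0]>95)&(h[...,0]<125)&(h[...,1]>60)&(abs(L[...,1])<80)&(abs(L[...,0])<52)&(L[...,2]>40)&(L[...,2]<90)
A=np.c_[L[m][:,:2],np.ones(m.sum())];c=np.linalg.lstsq(A,L[m][:,2],rcond=None)[0];print("lid plane z at x'=-50,0,50:",[round(c[0]*x+c[2],1) for x in(-50,0,50)])
p=get_image("top");P=cloud(p);T=lambda x,y:np.array([471.2+x*np.cos(.0576)-y*np.sin(.0576),53.6+x*np.sin(.0576)+y*np.cos(.0576)])
Z=P[...,2]
for n,c,r,lo in [("roll",T(-36,44),38,45),("stamp",T(-36,-44),30,60),("marker",T(52,0),14,28)]:
    k=(np.hypot(P[...,0]-c[0],P[...,1]-c[1])<r)&(Z>lo);print(n,k.sum(),np.percentile(Z[k],[50,95]).round(1) if k.sum() else 0,"centre off",(np.median(P[k][:,:2],0)-c).round(1) if k.sum() else 0)
a=cv2.resize(p["img"][120:300,240:510,::-1],(780,520));cv2.imwrite("pics/fin.png",a)
```

```text
lid 4745 angle [ 4.1  8.5 11.1] top z 62.8 y [-82.4  77.8]
lid plane z at x'=-50,0,50: [np.float64(60.9), np.float64(60.9), np.float64(60.9)]
roll 711 [56.1 59.1] centre off [ 2.9 -2. ]
stamp 45 [68.4 72.2] centre off [0.3 1.7]
marker 89 [34.3 38.2] centre off [ 0.9 -0.3]
```

View pics/fin.png

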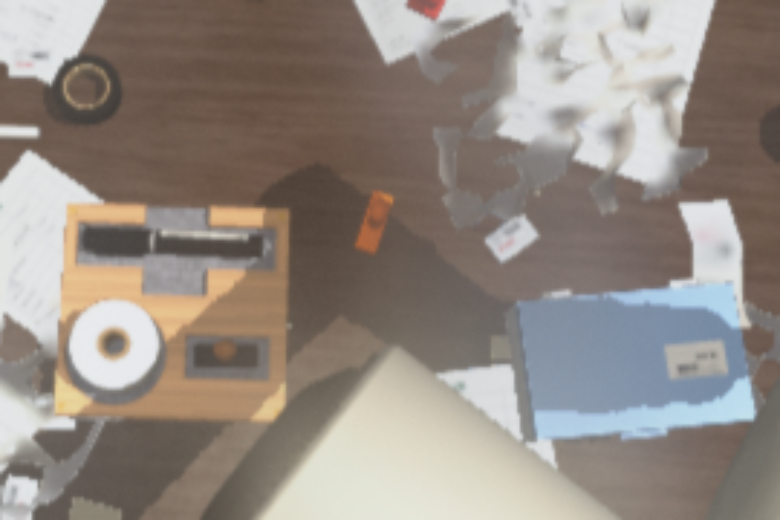

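The final view shows the lid flat shut at crop (635,360), top level at z ≈ 61. The roll (115,345), marker (175,243) and stamp (225,355) are in their recesses at the right heights (57, 36, 72). Tape and pen are untouched. Handing in.

```bash
python3 -c "
from bench import *
print(job_done())"
```

```text
the job is handed in; nothing more can be done
None
```

I made up both kits and handed the job in at about 35 s: the roll, marker and stamp sit on their recess floors, the staple carton and eraser lie flat in the shut case, and I did not touch the tape or pen.

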